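# Load a specimen in the light meter and switch its range

## Robot

A 6-joint arm with a two-finger parallel gripper is mounted at the origin on the work surface. World frame = base frame: x ahead of the robot, y to its left, z up, the work surface at z = 0. Lengths are in m, angles in rad, forces in N, time in s.
With the tool pointing down it reaches from about 0.2 to 0.875 m from the base axis. Payload 3.4 kg.
Tool frame: the origin (TCP) lies midway between the tips of the shut fingers; the grasp point (between the pads) lies 19 mm behind it; z points along the fingers, y is the direction in which the jaws open and shut (so a half turn about z gives the same grasp; the last joint's range is limited). The gripper opens to 94 mm and grips with 3 to 60 N. Pads are 16 mm wide; open, the fingers measure 119 mm over their backs; the gripper's body (75 mm by 177 mm) begins 78 mm behind the grasp point.
Start: joints at [-1.423, 0.276, 1.505, -0, 1.361, -0.121], TCP at [0.153, -0.554, 0.205] pointing down, gripper open.
Joint ranges: [-2.89, 2.89], [-0.75, 2.08], [0.22, 2.7], [-1.18, 4.32], [0.11, 2.71], [-2.7, 2.7]. Speed limits (rad/s): [2.57, 2.57, 3.14, 3.14, 3.14, 3.14].

## Interface

Orientations are given as a unit quaternion [w, x, y, z].
In Python, from workcell import robot gives the robot as it stands.
- The arm moves only by the tool step_arm, never from a script. Its argument "plan" is a list of rows, each an object with "xyz": the shift along the world's x, y, z in m, a list of three; "spin": the turn about the world's z in rad; "grip": the opening, from 0 (shut) to 1 (fully open). In form: [{"xyz": [x, y, z], "spin": spin, "grip": grip}, ...]. A call has exactly 5 rows; each row is the pose to reach, as a shift and turn from the pose commanded when the call began; what a row does not reach only later rows make up. A row lasts 1/8 s, in which the tool goes at most 62.5 mm and 10.7 degrees, less where a joint would pass 70% of its speed; a pose out of reach is approached as far as the arm can. A call with a gripper value outside its range is refused whole. The fingers move at their own pace and stop on an object; "squeeze" is the grip in N (left out, the last holds). Time passes only in rows, so rows that repeat a pose let the fingers close, or fill a call up. It gives the time, the measured TCP pose, the force and the opening at its end, in the units of the state.
- robot.read_state(): the state, without advancing time (a new reading comes with each control period).
- robot.grab_frame(name): name is "scene" or "side" or "wrist"; returns (picture, depth): 420x560x3 uint8, blue, green, red; 420x560 float32, m along the optical axis (not along the pixel's ray), 0 where there is no reading.
- robot.get_calibration(name): a dict with "mtx" (3x3 intrinsics, pixels), "k1" (the pictures are not rectified: a ray, as slopes to the right and down, at radius r is drawn at 1 + k1 r^2 times it, then the intrinsics apply), "R" (3x3) and "t" (3): a world point X has camera coordinates R X + t; the wrist camera has in their place "T_tool_cam" (4x4, takes a point from camera to tool coordinates, whose origin is the TCP and whose axes are the flange's). Camera axes: x right, y down, z forward; pixel columns grow to the right and rows downward; lengths in m; the calibration is good to about 2 mm. A picture is of the moment at which its call begins: read the wrist's pose just before it. get_calibration takes no time and is no camera call.
- robot.job_done(): hands the job in, once; it reports no verdict.
The state is a dict: "clock": time; "qpos": joint angles; "dq": joint speeds; "tau": joint torques, N m; "eef_pos": TCP position; "tool_rot": TCP orientation; "contact_force": force on the tool from outside, world axes, zero at the start; "wrist_torque": the same for the moment, N m; "gripper_width": finger opening in m.
Only numpy, scipy, OpenCV 4.12 (cv2) and the standard library are available. Lean on these libraries where they do the work, as an engineer would, in place of code of your own. Each camera call takes 0.05 s, during which the arm holds its last target.

## Task

Get the light meter ready to read the thick square specimen: lift that specimen's carrier out of the fitted case, lay it on the meter's guide with its finger tab towards you, and slide it fully home against the stop inside the hood. Select the range at the right-hand end of the meter's row of interlocked keys, so that this key stays latched down and the key that was down pops up. Press no other key, and leave the other carrier and the rest of the bench as they are.

Things in the scene. Friction and masses are not known exactly. Their poses are not given: they have to be found in the camera images.
- meter: light meter, grey bench instrument, 255 (x) x 375 (y) mm, 105 mm high, stands fast. Origin on the table under it; x points to its back (away from you), y to its left. Left: carrier guide along x, on the line y = 110 mm, running under the hood from x = 0 on. Right (y = 50 to -170 mm): key deck 46 mm high (x = -115 to 15 mm), behind it the display case, 105 mm high (x = 15 to 90 mm).
- guide_front (a point): on the floor of the guide's open part (floor 12 mm above the table), on its centre line, 55 mm in front of the hood; axes as the meter's. The guide is 49 mm wide between rails 10 mm high, flared to about 62 mm at the top; its open part runs 110 mm forward of this point. Room to lay a carrier with its block over this point: it then slides 100 mm along +x to be home.
- stop (a point): foot of the stop inside the hood, on the guide's centre line and floor, 75 mm behind the hood's mouth; axes as the meter's. Home: the carrier's front edge touches the stop; its block's centre is then 30 mm, its tab's 127 mm, in front of it along -x. The hood is a grey tunnel, 49 mm wide, roof 93 to 99 mm above the table; a gripper cannot follow the block into it.
- specimen_block (a point): centre of the upright block on the specimen carrier, to lift it by: aluminium frame with thick glass, 40 (x) x 24 (y) x 60 mm high; axes: x from tab to block, z up. Starts in either place of the case. Carrier about 0.3 kg, balanced 4 mm behind this point; its plate is 5 mm thick, underside 35 mm below this point, 44 mm wide from 30 mm in front of it to 60 mm behind, then a tongue 16 mm wide to 105 mm behind.
- specimen_tab (a point): centre of the specimen carrier's finger tab, a black upright at the end of the tongue: 14 (x) x 16 (y) x 26 mm high, 97 mm behind the block's centre; its centre 18 mm, its top 31 mm above the plate's underside. In the case it is sunk flush in a close recess, out of a gripper's reach; on the guide it can be gripped from above across its 16 mm.
- lens_mount (a point): bystander: the other carrier, in the other place of the case: same plate and tab, but a thin upright round lens mount (44 mm across, 9 mm thick) instead of the thick block. Point on the mount 35 mm above the plate's underside.
- case: fitted wooden case, 175 (x) x 170 (y) mm, 36 mm high, fast on the table, open at the top; origin under its middle, x away from you. Two recesses 80 mm apart along y hold the carriers about 2 mm loose, lying along x with tabs to the front (-x), plate undersides 4 mm above the table; the block and the lens mount stand 33 mm or less proud of the case.
- key_end (a joint): the key to select: right-hand end (lowest y) of five identical grey keys in a row along the meter's y, 30 mm apart, caps 24 (x) x 18 (y) mm. Value in m: 0 up, 0.011 pressed to the bottom; let go from beyond 0.008 it stays latched at about 0.007. It takes 1 to 2 N, some 3 N in passing the latch, and then meets a hard stop. Pressing a key throws out the one that was latched.
- key_end_top (a point): middle of the top face of that end key; axes as the meter's. When up it is 62 mm above the table, 16 mm proud of the deck; pressing moves it straight down.
- key_p (a joint): one of the four other range keys, identical to the end key; which of the four places left of the end key it has varies. Value in m: 0 up, about 0.007 latched, 0.011 at the bottom. Exactly one of these four is latched down at the start.
- key_q (a joint): one of the four other range keys, identical to the end key; which of the four places left of the end key it has varies. Value in m: 0 up, about 0.007 latched, 0.011 at the bottom. Exactly one of these four is latched down at the start.
- key_r (a joint): one of the four other range keys, identical to the end key; which of the four places left of the end key it has varies. Value in m: 0 up, about 0.007 latched, 0.011 at the bottom. Exactly one of these four is latched down at the start.
- key_s (a joint): one of the four other range keys, identical to the end key; which of the four places left of the end key it has varies. Value in m: 0 up, about 0.007 latched, 0.011 at the bottom. Exactly one of these four is latched down at the start.
- jar: bystander: the green glass jar with the yellow lid; origin at the middle of its underside
- calculator: bystander: the calculator; origin at the middle of its underside
- eraser: bystander: the board eraser; origin at the middle of its underside
- ball_tray: bystander: the tray of balls; origin at the middle of its underside
Not all that is in view belongs to the job. What is shaped like the part that bears specimen_block but turquoise is not meant.

How it is judged:
At the end, for the whole second after the job is handed in: The specimen's carrier lies flat in the guide, tab to the front, within 5 mm of touching the stop; the right-hand end key is latched down (more than 5.5 mm) and the four other keys are up (less than 2 mm down) (x of specimen_block in the frame of meter between 0.04 and 0.05 m and y of specimen_block in the frame of meter between 0.105 and 0.115 m and z of specimen_block in the frame of meter between 0.043 and 0.051 m and x of specimen_tab in the frame of meter between -0.057 and -0.046 m and y of specimen_tab in the frame of meter between 0.102 and 0.118 m and angle between specimen_block's own z axis and vertical below 0.06 rad and value of joint key_end above 0.0055 m and value of joint each of key_p, key_q, key_r, key_s below 0.002 m).
It fails at once if a key other than the end key is pressed down (beyond its latched depth) (value of joint any of key_p, key_q, key_r, key_s above 0.0092 m).
It fails at once if the lens carrier is moved by more than 15 mm (distance of lens_mount from where it was at the start of the episode above 0.015 m).
It fails at once if a bystander is moved by more than 30 mm (distance of any of jar, calculator, eraser, ball_tray from where it was at the start of the episode above 0.03 m).
It also fails if it takes over 58 s, if anything falls off the work surface, if the arm or the gripper's body presses on something with over 40 N, if the wrist force passes 120 N, or if a joint passes its speed limit or range.

## Working session

There is one attempt and no reset: what is moved stays moved. The work goes in short steps, Python scripts to look and compute and a tool call to move; the robot and the scene stay as the last step left them, time stands still between calls to the robot, and variables do not carry over. Pictures are saved under pics/ and viewed, and the job is handed in when it is done.

Besides the shell and the picture viewer there is one more tool, called after "Call:" as name(argument=value, ...) on one line, values as JSON. step_arm: Moves the arm, as the interface text tells. Its arguments: {"type":"object","properties":{"plan":{"type":"array"},"squeeze":{"type":"number"}},"required":["plan"]}

```bash
ls; mkdir -p pics; cat > h.py <<'E'
import numpy as np, cv2
from workcell import robot
def save(n,im): cv2.imwrite('pics/'+n+'.png',im)
E
python3 - <<'E'
from h import *
s=robot.read_state(); print(s)
for n in ['scene','side','wrist']:
    im,d=robot.grab_frame(n); save(n+'0',im); np.savez(''+n+'0.npz',im=im,d=d)
    c=robot.get_calibration(n); print(n,c)
E
```

```text
pics
{'clock': 0.0, 'qpos': array([-1.42299172e+00,  2.76559882e-01,  1.50609138e+00,  1.99255588e-05,
        1.36068987e+00, -1.20983269e-01]), 'dq': array([-2.50329162e-04, -1.26440393e-03, -9.47536716e-05, -2.77709280e-04,
        1.03535374e-03, -1.50658863e-04]), 'tau': array([-9.76654665e-04, -4.04588950e+01, -2.37228996e+01,  7.00589642e-02,
        3.44211166e-02, -1.34680881e-04]), 'eef_pos': array([ 0.15262847, -0.55380158,  0.2046414 ]), 'tool_rot': array([-8.74292584e-04,  9.90982620e-01,  1.33987619e-01, -1.98281004e-06]), 'contact_force': array([-0.05196662, -0.58060866,  0.17993975]), 'wrist_torque': array([ 0.06364543, -0.00919582,  0.01874847]), 'gripper_width': 0.09399751213129792}
scene {'mtx': array([[490.41949402,   0.        , 288.54454291],
       [  0.        , 490.41949402, 208.79847316],
       [  0.        ,   0.        ,   1.        ]]), 'k1': -0.15096719007819576, 'R': array([[ 0.7358684 ,  0.67712252,  0.00166695],
       [ 0.46859243, -0.50746645, -0.72311751],
       [-0.48879324,  0.53290045, -0.69072301]]), 't': array([-0.40959934, -0.16745759,  1.5
[... 261 characters left out ...]
       [-0.23156735,  0.63535445, -0.73668262],
       [ 0.22316371, -0.70237766, -0.67591685]]), 't': array([0.50295333, 0.13572107, 1.36967734])}
wrist {'mtx': array([[302.76105742,   0.        , 282.61457349],
       [  0.        , 302.76105742, 205.57178988],
       [  0.        ,   0.        ,   1.        ]]), 'k1': -0.05743549548717195, 'T_tool_cam': array([[-1.07304668e-04, -9.64984807e-01, -2.62305758e-01,
         7.58180192e-02],
       [ 9.99999866e-01, -2.36365100e-04,  4.60470549e-04,
         3.50835584e-04],
       [-5.06347011e-04, -2.62305674e-01,  9.64984703e-01,
        -1.79940225e-01],
       [ 0.00000000e+00,  0.00000000e+00,  0.00000000e+00,
         1.00000000e+00]])}
```

View pics/scene0.png

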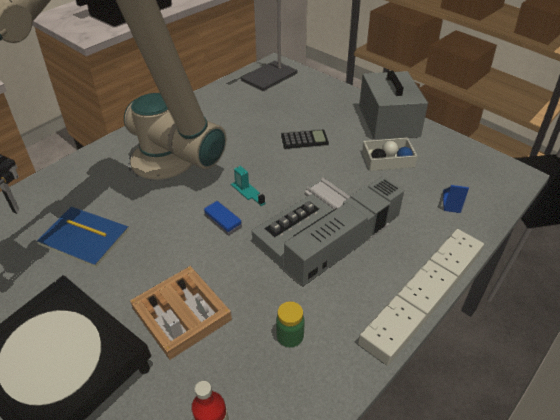

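View pics/side0.png

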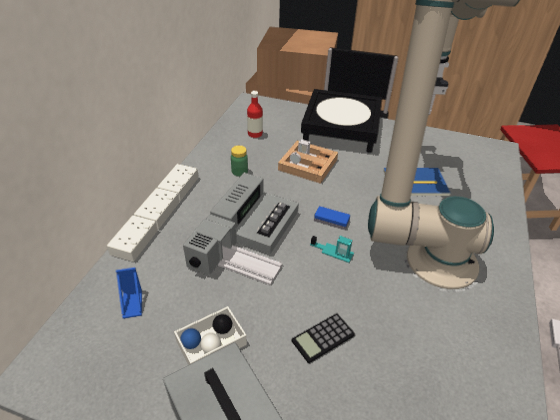

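View pics/wrist0.png

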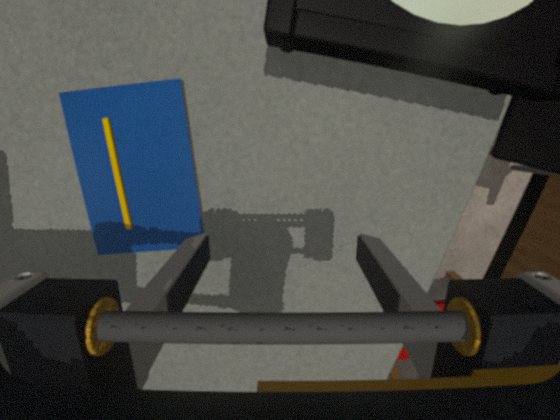

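The scene view shows the case at about (180,312), the meter at about (330,230) with its guide at about (325,195), and the jar at (290,325). The turquoise decoy is at (245,185). I'll zoom in on the case and the meter.

```bash
cat >> h.py <<'E'
def cal(n): return robot.get_calibration(n)
def RT(n,s=None):
    c=cal(n)
    if 'R' in c: return c,np.array(c['R']),np.array(c['t'])
    from scipy.spatial.transform import Rotation as Ro
    q=s['tool_rot']; W=np.eye(4); W[:3,:3]=Ro.from_quat([q[1],q[2],q[3],q[0]]).as_matrix(); W[:3,3]=s['eef_pos']
    M=np.linalg.inv(W@c['T_tool_cam']); return c,M[:3,:3],M[:3,3]
def slopes(c,px):
    px=np.atleast_2d(np.array(px,float)); K=c['mtx']
    return cv2.undistortPoints(px.reshape(-1,1,2),K,np.array([c['k1'],0,0,0,0.])).reshape(-1,2)
def onplane(n,px,z,s=None):
    c,R,t=RT(n,s); m=slopes(c,px); d=np.c_[m,np.ones(len(m))]@R; o=-R.T@t
    k=(z-o[2])/d[:,2]; return o+k[:,None]*d
def withdepth(n,px,D,s=None):
    c,R,t=RT(n,s); px=np.atleast_2d(px); m=slopes(c,px); z=D[px[:,1].astype(int),px[:,0].astype(int)]
    return (np.c_[m,np.ones(len(m))]*z[:,None]-t)@R
def proj(n,X,s=None):
    c,R,t=RT(n,s); X=np.atleast_2d(X); return cv2.projectPoints(X.astype(float),cv2.Rodrigues(R)[0],t,c['mtx'],np.array([c['k1'],0,0,0,0.]))[0].reshape(-1,2)
def crop(n,im,x0,y0,x1,y1,f):
    save(n,cv2.resize(im[y0:y1,x0:x1],None,fx=f,fy=f,interpolation=cv2.INTER_CUBIC))
E
python3 - <<'E'
from h import *
a=np.load('scene0.npz'); crop('sc_case',a['im'],120,255,240,355,6); crop('sc_met',a['im'],240,160,410,290,4.7)
a=np.load('side0.npz'); crop('si_case',a['im'],270,130,345,190,9); crop('si_met',a['im'],180,165,310,290,4.8)
E
```

```text
(no output)
```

View pics/sc_case.png

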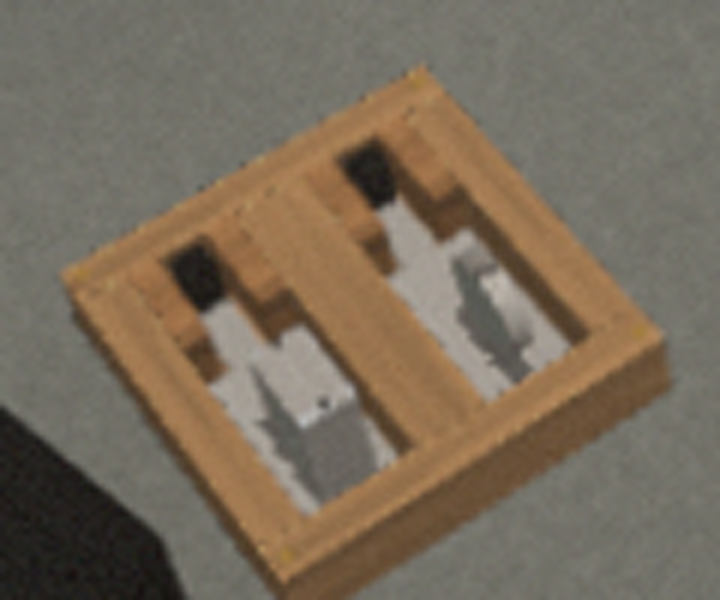

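View pics/sc_met.png

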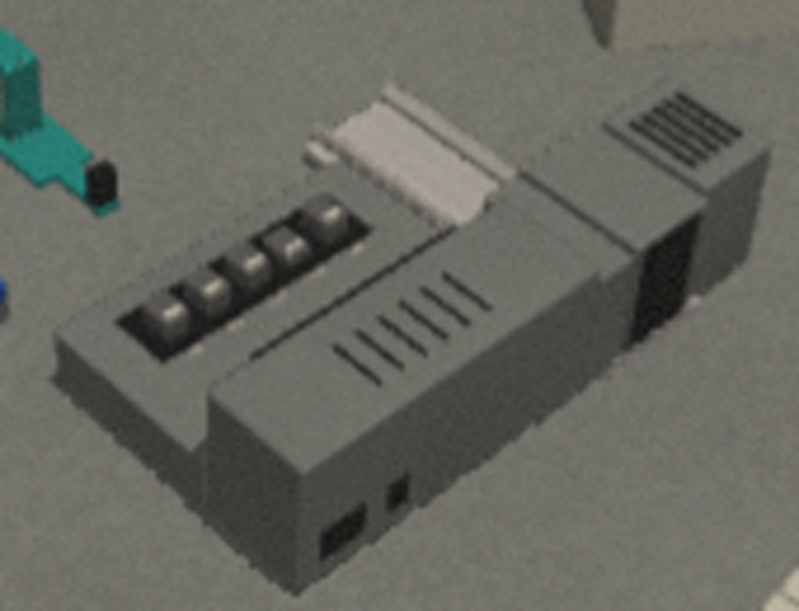

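View pics/si_case.png

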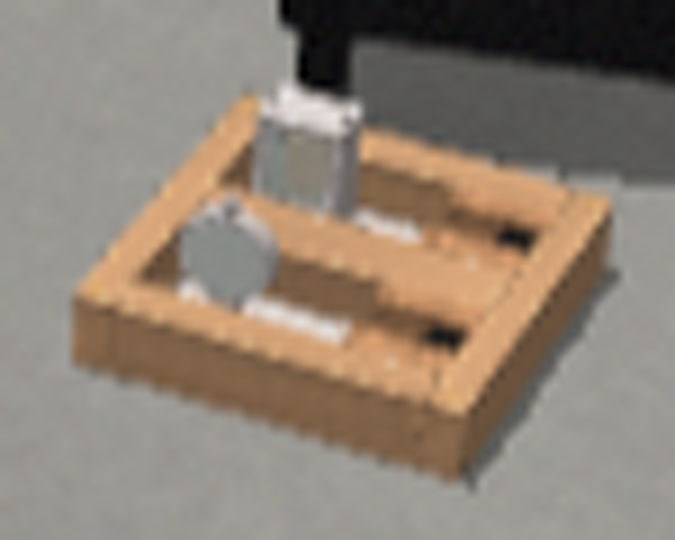

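View pics/si_met.png

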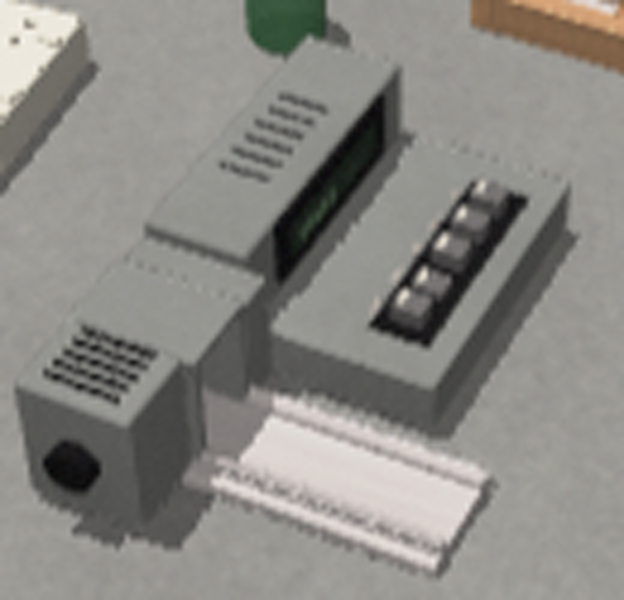

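```bash
python3 - <<'E'
from h import *
np.set_printoptions(precision=4,suppress=True)
a=np.load('scene0.npz'); D=a['d']
def cp(p,x0,y0,f): return np.array(p,float)/f+[x0,y0]-0.5+0.5/f
P=cp([(65,275),(425,68),(665,340),(285,580)],120,255,6)
C=onplane('scene',P,.036); print('case sc',C, C.mean(0)); 
for i in range(4): print(np.linalg.norm(C[i]-C[(i+1)%4]))
P=cp([(465,412),(612,197),(248,95),(75,295)],270,130,9)
C2=onplane('side',P,.036); print('case si',C2,C2.mean(0))
# meter
P=cp([(55,335),(192,448)],240,160,4.7); print('deck',onplane('scene',P,.046))
P=cp([(210,385),(302,472)],240,160,4.7); print('disp',onplane('scene',P,.105))
P=cp([(168,310),(332,212)],240,160,4.7); print('keys sc',onplane('scene',P,.062))
P=cp([(490,190),(412,303)],180,165,4.8); print('keys si',onplane('side',P,.062))
P=cp([(400,68),(310,40),(147,230),(272,275)],180,165,4.8); print('disp si (fr,br,bl,fl)',onplane('side',P,.105))
P=cp([(572,185),(437,388)],180,165,4.8); print('deck si',onplane('side',P,.046))
P=cp([(277,275+135),(487,475),(440,562),(215,485)],180,165,4.8); print('rails si',onplane('side',P,.022))
P=cp([(305,150),(385,88),(515,172)],240,160,4.7); print('rails sc',onplane('scene',P,.022))
P=cp([(65,275),(425,68),(665,340),(285,580),(310,365),(360,440)],120,255,6).round().astype(int)
print(withdepth('scene',P,D))
E
```

```text
case sc [[ 0.4285 -0.4109  0.036 ]
 [ 0.4506 -0.2447  0.036 ]
 [ 0.6225 -0.268   0.036 ]
 [ 0.5994 -0.4338  0.036 ]] [ 0.5252 -0.3393  0.036 ]
0.16769785903527315
0.1735233741182013
0.1673882928613444
0.1724303817833931
case si [[ 0.447  -0.2396  0.036 ]
 [ 0.426  -0.4082  0.036 ]
 [ 0.595  -0.4292  0.036 ]
 [ 0.6185 -0.2605  0.036 ]] [ 0.5216 -0.3344  0.036 ]
deck [[ 0.4827 -0.0637  0.046 ]
 [ 0.5956 -0.0723  0.046 ]]
disp [[ 0.6088 -0.072   0.105 ]
 [ 0.6817 -0.0838  0.105 ]]
keys sc [[ 0.5265 -0.018   0.062 ]
 [ 0.5414  0.1034  0.062 ]]
keys si [[ 0.5221 -0.0122  0.062 ]
 [ 0.5343  0.1088  0.062 ]]
disp si (fr,br,bl,fl) [[ 0.6058 -0.0647  0.105 ]
 [ 0.6755 -0.0728  0.105 ]
 [ 0.6979  0.1455  0.105 ]
 [ 0.6085  0.1567  0.105 ]]
deck si [[ 0.4761 -0.0541  0.046 ]
 [ 0.4996  0.1593  0.046 ]]
rails si [[0.5951 0.1897 0.022 ]
 [0.4538 0.1965 0.022 ]
 [0.4584 0.2702 0.022 ]
 [0.6066 0.26   0.022 ]]
rails sc [[0.4654 0.1678 0.022 ]
 [0.4637 0.2474 0.022 ]
 [0.5738 0.2404 0.022 ]]
[[ 0.4262 -0.4107  0.0352]
 [ 0.4502 -0.2457  0.0362]
 [ 0.6183 -0.266   0.0306]
 [ 0.5989 -0.4335  0.0362]
 [ 0.5523 -0.3786  0.0679]
 [ 0.5761 -0.3779  0.0403]]
```

Side and scene agree within about 5 mm. The thick block stands in the right-hand place (lower y) of the case, near (0.553, -0.380), and the case yaw is about -0.134. Next I'll move above the case for a close wrist view.

Call:
step_arm(plan=[{"xyz": [0.04,0.02,0.01],"spin": -0.08,"grip": 1},{"xyz": [0.09,0.045,0.02],"spin": -0.16,"grip": 1},{"xyz": [0.14,0.07,0.02],"spin": -0.24,"grip": 1},{"xyz": [0.19,0.095,0.02],"spin": -0.32,"grip": 1},{"xyz": [0.24,0.12,0.02],"spin": -0.4,"grip": 1}])

```text
clock: 0.78
eef_pos: [0.3941, -0.4334, 0.2253]
tool_rot: [-0.0, 0.998, -0.067, -0.0]
contact_force: [-0.7, -0.4, 0.1]
gripper_width: 0.094
```

Call:
step_arm(plan=[{"xyz": [0.045,0.02,0.0],"spin": 0,"grip": 0.8},{"xyz": [0.09,0.04,0],"spin": 0,"grip": 0.65},{"xyz": [0.125,0.06,0],"spin": 0,"grip": 0.65},{"xyz": [0.125,0.06,0],"spin": 0,"grip": 0.65},{"xyz": [0.125,0.06,0],"spin": 0,"grip": 0.65}])

```text
clock: 1.4
eef_pos: [0.5171, -0.3745, 0.2251]
tool_rot: [0.0, 0.998, -0.065, -0.001]
contact_force: [0.1, -0.1, -0.7]
gripper_width: 0.0608
```

```bash
cat >> h.py <<'E'
def wsnap(name):
    s=robot.read_state(); im,d=robot.grab_frame('wrist'); save(name,im)
    import pickle; pickle.dump((s,im,d),open(name+'.pkl','wb'))
    return s,im,d
def wload(name):
    import pickle; return pickle.load(open(name+'.pkl','rb'))
E
python3 - <<'E'
from h import *
s,im,d=wsnap('w1'); print(s['clock'],s['eef_pos'],s['tool_rot'],s['gripper_width'])
E
```

```text
1.4 [ 0.51705194 -0.37446055  0.22506597] [ 3.03207625e-05  9.97856647e-01 -6.54338801e-02 -7.20694612e-04] 0.06081347697232472
```

View pics/w1.png

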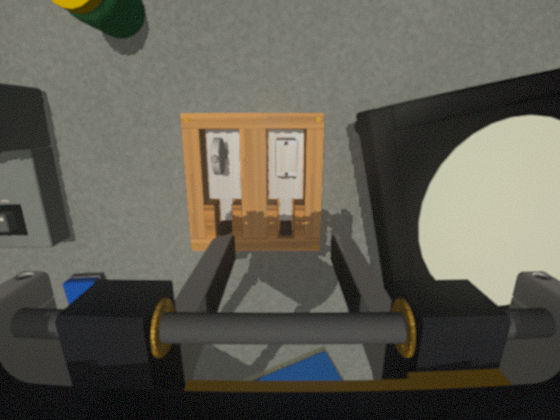

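The wrist view shows the case at (181–323, 113–251), with the block at about (287,158) and the lens mount at about (218,157). I'll zoom in and measure.

```bash
python3 - <<'E'
from h import *
np.set_printoptions(precision=4,suppress=True)
s,im,d=wload('w1')
crop('w1c',im,175,105,335,260,5)
C=onplane('wrist',[(181,114),(323,113),(321,251),(190,251)],.036,s); print(C,C.mean(0))
v=(C[0]+C[1]-C[2]-C[3])/2; print(np.arctan2(v[1],v[0]),np.linalg.norm(v)); v=(C[0]+C[3]-C[1]-C[2])/2; print(np.arctan2(-v[0],v[1]),np.linalg.norm(v))
# block top by depth
m=((d>0)).astype(np.uint8)
uu,vv=np.meshgrid(np.arange(260,315),np.arange(130,190)); P=np.c_[uu.ravel(),vv.ravel()]
X=withdepth('wrist',P,d,s); ok=(X[:,2]>.055)&(X[:,2]<.085); Q=X[ok]; print(len(Q),Q.mean(0),np.median(Q[:,2]))
r=cv2.minAreaRect((Q[:,:2]*1000).astype(np.float32)); print(r)
uu,vv=np.meshgrid(np.arange(200,235),np.arange(130,190)); P=np.c_[uu.ravel(),vv.ravel()]
X=withdepth('wrist',P,d,s); ok=(X[:,2]>.042)&(X[:,2]<.085); Q=X[ok]; print(len(Q),Q.mean(0),Q[:,2].max())
E
```

```text
[[ 0.6193 -0.2677  0.036 ]
 [ 0.598  -0.4336  0.036 ]
 [ 0.4244 -0.414   0.036 ]
 [ 0.4468 -0.242   0.036 ]] [ 0.5221 -0.3393  0.036 ]
-0.13005939093553345 0.17457069630064376
-0.12872755523122806 0.1703606007600412
811 [ 0.5562 -0.3835  0.0695] 0.06968259417978555
((555.6629028320312, -383.4295959472656), (23.539079666137695, 39.42008972167969), 82.56437683105469)
416 [ 0.5668 -0.3059  0.0598] 0.07360693467823103
```

View pics/w1c.png

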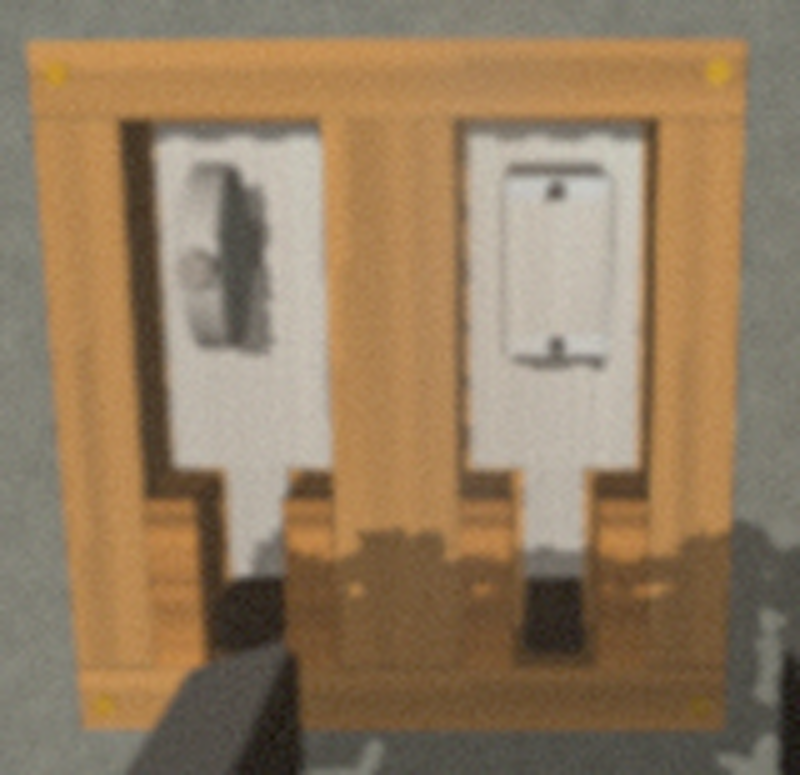

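Every check matches: the block top is 23.5 x 39.4 mm at z = 0.0697, and its centre is (0.5557, -0.3834). Its yaw is -0.13, the same as the tool's. Moving to grasp at the balance point.

Call:
step_arm(plan=[{"xyz": [0.02,-0.005,-0.04],"spin": 0,"grip": 0.62},{"xyz": [0.0345,-0.0085,-0.09],"spin": 0,"grip": 0.62},{"xyz": [0.0345,-0.0085,-0.13],"spin": 0,"grip": 0.62},{"xyz": [0.0345,-0.0085,-0.16],"spin": 0,"grip": 0.62},{"xyz": [0.0345,-0.0085,-0.184],"spin": 0,"grip": 0.62}])

```text
clock: 2.08
eef_pos: [0.5503, -0.3837, 0.0401]
tool_rot: [-0.0, 0.998, -0.067, -0.001]
contact_force: [-0.1, 0.1, 0.6]
gripper_width: 0.058
```

Call:
step_arm(plan=[{"xyz": [0,0,0],"spin": 0,"grip": 0.62},{"xyz": [0,0,0],"spin": 0,"grip": 0.4},{"xyz": [0,0,0],"spin": 0,"grip": 0.2},{"xyz": [0,0,0],"spin": 0,"grip": 0.2},{"xyz": [0,0,0],"spin": 0,"grip": 0.2}], squeeze=25)

```text
clock: 2.7
eef_pos: [0.5525, -0.3829, 0.0422]
tool_rot: [0.0, 0.998, -0.066, 0.0]
contact_force: [-0.8, 0.7, 0.7]
gripper_width: 0.0237
```

```bash
python3 - <<'E'
from h import *
s,im,d=wsnap('w2'); print(s['clock'],s['eef_pos'],s['tool_rot'],s['gripper_width'],s['contact_force'])
E
```

```text
2.7 [ 0.55249703 -0.3829334   0.04220942] [ 2.86478878e-04  9.97851923e-01 -6.55077360e-02  4.41071740e-04] 0.023697470529963325 [-0.82098565  0.67210427  0.71391396]
```

View pics/w2.png

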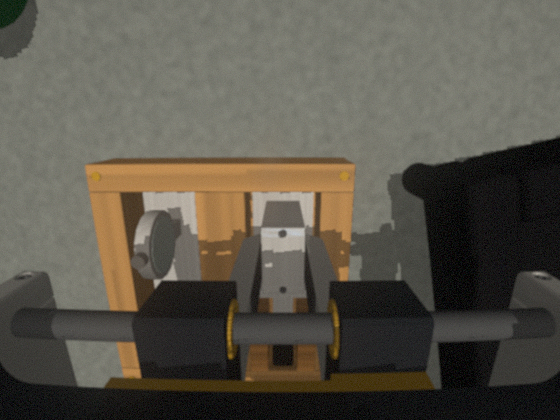

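Gripped (opening 23.7 mm). Lifting straight up.

Call:
step_arm(plan=[{"xyz": [0,0,0.015],"spin": 0,"grip": 0.2},{"xyz": [0,0,0.04],"spin": 0,"grip": 0.2},{"xyz": [0,0,0.08],"spin": 0,"grip": 0.2},{"xyz": [0,0,0.12],"spin": 0,"grip": 0.2},{"xyz": [0,0,0.16],"spin": 0,"grip": 0.2}])

```text
clock: 3.38
eef_pos: [0.552, -0.3826, 0.2032]
tool_rot: [0.0, 0.998, -0.066, -0.0]
contact_force: [0.1, -0.0, -2.0]
gripper_width: 0.0237
```

```bash
python3 - <<'E'
from h import *
s,im,d=wsnap('w3'); print(s['clock'],s['eef_pos'],s['tool_rot'],s['gripper_width'],s['contact_force'])
im,d=robot.grab_frame('scene'); save('s3',im)
E
```

```text
3.375 [ 0.5519981  -0.38263084  0.20324747] [ 4.28980952e-05  9.97852397e-01 -6.55025900e-02 -5.28207896e-05] 0.02372990431096601 [ 0.08099085 -0.03232946 -1.98581643]
```

View pics/w3.png

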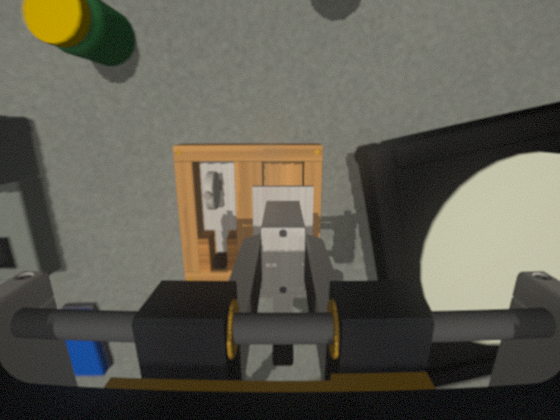

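View pics/s3.png

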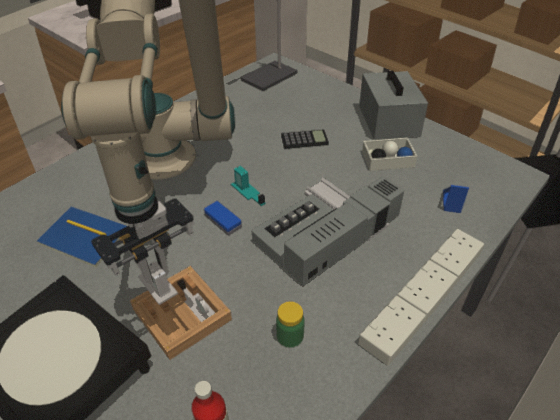

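The carrier is held level and the lens carrier hasn't moved. Flying to a viewing spot over the meter, to the right of the guide, so the guide and keys are both visible.

Call:
step_arm(plan=[{"xyz": [0,0.03,0.01],"spin": 0,"grip": 0.2},{"xyz": [-0.01,0.075,0.02],"spin": 0.015,"grip": 0.2},{"xyz": [-0.02,0.125,0.02],"spin": 0.015,"grip": 0.2},{"xyz": [-0.03,0.175,0.02],"spin": 0.015,"grip": 0.2},{"xyz": [-0.035,0.225,0.02],"spin": 0.015,"grip": 0.2}])

```text
clock: 4.1
eef_pos: [0.515, -0.1546, 0.2199]
tool_rot: [-0.001, 0.998, -0.058, -0.002]
contact_force: [1.0, 0.4, -2.4]
gripper_width: 0.0239
```

Call:
step_arm(plan=[{"xyz": [-0.01,0.05,0],"spin": 0,"grip": 0.2},{"xyz": [-0.02,0.1,0],"spin": 0,"grip": 0.2},{"xyz": [-0.025,0.15,0],"spin": 0,"grip": 0.2},{"xyz": [-0.03,0.2,0],"spin": 0,"grip": 0.2},{"xyz": [-0.03,0.225,0],"spin": 0,"grip": 0.2}])

```text
clock: 4.72
eef_pos: [0.4842, 0.0704, 0.2201]
tool_rot: [-0.0, 0.998, -0.057, -0.002]
contact_force: [-0.6, -1.0, -2.2]
gripper_width: 0.0238
```

Call:
step_arm(plan=[{"xyz": [0,0.02,0],"spin": 0,"grip": 0.2},{"xyz": [0,0.03,0],"spin": 0,"grip": 0.2},{"xyz": [0,0.03,0],"spin": 0,"grip": 0.2},{"xyz": [0,0.03,0],"spin": 0,"grip": 0.2},{"xyz": [0,0.03,0],"spin": 0,"grip": 0.2}])

```text
clock: 5.35
eef_pos: [0.4872, 0.0964, 0.2214]
tool_rot: [0.0, 0.998, -0.059, -0.0]
contact_force: [0.0, -0.8, -2.3]
gripper_width: 0.0237
```

```bash
python3 - <<'E'
from h import *
s,im,d=wsnap('w4'); print(s['clock'],s['eef_pos'],s['tool_rot'],s['gripper_width'],s['contact_force'])
E
```

```text
5.35 [0.48717472 0.0964051  0.22140179] [ 1.88336770e-04  9.98280683e-01 -5.86142603e-02 -1.07150301e-04] 0.023688141732237853 [ 0.00783016 -0.82700652 -2.34297133]
```

View pics/w4.png

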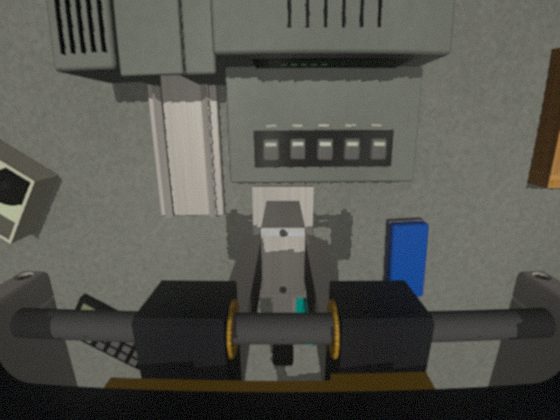

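The wrist view shows the guide (160–222, 75–215), the five keys (270–380, 148), the deck and the hood.

```bash
python3 - <<'E'
from h import *
s,im,d=wload('w4')
crop('w4g',im,145,60,240,225,4.5); crop('w4k',im,220,60,430,190,3.8)
E
```

```text
(no output)
```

View pics/w4g.png

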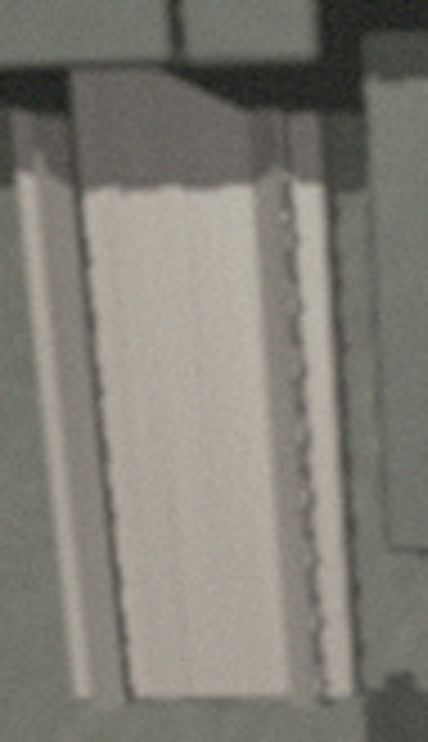

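View pics/w4k.png

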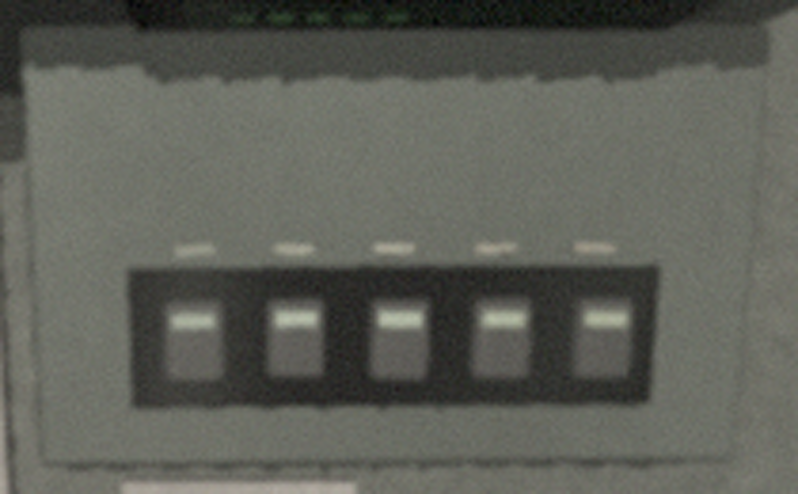

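```bash
python3 - <<'E'
from h import *
np.set_printoptions(precision=4,suppress=True)
s,im,d=wload('w4')
def cp(p,x0,y0,f): return np.array(p,float)/f+[x0,y0]-0.5+0.5/f
P=cp([(80,190),(130,697),(252,185),(289,697)],145,60,4.5); G=onplane('wrist',P,.012,s); print('floor',G)
l=G[0]-G[1]; r=G[2]-G[3]; print('yaw',np.arctan2(l[1],l[0]),np.arctan2(r[1],r[0]),'width front',np.linalg.norm(G[1]-G[3]))
P=cp([(18,175),(73,697),(325,185),(355,697)],145,60,4.5); G2=onplane('wrist',P,.022,s); print('rail outer',G2)
l=G2[0]-G2[1]; r=G2[2]-G2[3]; print('yaw',np.arctan2(l[1],l[0]),np.arctan2(r[1],r[0]),np.linalg.norm(G2[1]-G2[3]))
P=cp([(33,175),(88,697),(302,185),(330,697)],145,60,4.5); G3=onplane('wrist',P,.022,s); print('rail inner',G3)
fr=(G[1]+G[3])/2; fr2=(G2[1]+G2[3])/2; fr3=(G3[1]+G3[3])/2; print(fr,fr2,fr3)
# keys
P=cp([(193,340),(297,338),(400,340),(502,340),(604,340)],220,60,3.8); K=onplane('wrist',P,.062,s); print('keys',K, np.diff(K[:,:2],axis=0))
v=K[0]-K[4]; print('row yaw',np.arctan2(-v[0],v[1]))
Kd=withdepth('wrist',P.round().astype(int),d,s); print('depth z',Kd)
# hood front edge, deck corners
P=cp([(40,462),(735,458)],220,60,3.8); Dk=onplane('wrist',P,.046,s); print('deck front',Dk); v=Dk[0]-Dk[1];print(np.linalg.norm(v),np.arctan2(-v[0],v[1]))
X=withdepth('wrist',np.array([(185,150),(190,200),(180,100),(150,65),(200,65),(320,170),(300,90)]),d,s); print('z checks',X)
E
```

```text
floor [[0.607  0.2313 0.012 ]
 [0.4624 0.2473 0.012 ]
 [0.6021 0.1837 0.012 ]
 [0.4568 0.1994 0.012 ]]
yaw -0.11006866476945205 -0.10742752249100015 width front 0.04822492965018641
rail outer [[0.6119 0.2436 0.022 ]
 [0.4669 0.2601 0.022 ]
 [0.5986 0.1618 0.022 ]
 [0.4572 0.1773 0.022 ]]
yaw -0.11321422278425802 -0.10885406625814552 0.08334526066122944
rail inner [[0.6114 0.2395 0.022 ]
 [0.4664 0.2556 0.022 ]
 [0.5994 0.1679 0.022 ]
 [0.4581 0.1845 0.022 ]]
[0.4596 0.2233 0.012 ] [0.4621 0.2187 0.022 ] [0.4622 0.2201 0.022 ]
keys [[ 0.5369  0.1034  0.062 ]
 [ 0.534   0.0733  0.062 ]
 [ 0.5299  0.0435  0.062 ]
 [ 0.5265  0.0137  0.062 ]
 [ 0.5232 -0.0162  0.062 ]] [[-0.003  -0.0302]
 [-0.004  -0.0298]
 [-0.0034 -0.0297]
 [-0.0034 -0.0299]]
row yaw -0.11448201806609656
depth z [[ 0.5372  0.1039  0.0627]
 [ 0.5329  0.0728  0.0558]
 [ 0.53    0.0433  0.0614]
 [ 0.5268  0.0137  0.0633]
 [ 0.5233 -0.0164  0.0628]]
deck front [[ 0.5039  0.1567  0.046 ]
 [ 0.4797 -0.0614  0.046 ]]
0.21945365768542077 -0.11046266244014437
z checks [[0.5453 0.2143 0.0125]
 [0.4798 0.2205 0.0129]
 [0.6063 0.209  0.0119]
 [0.6314 0.204  0.0994]
 [0.6261 0.1584 0.0934]
 [0.5048 0.0492 0.0466]
 [0.5965 0.0633 0.0455]]
```

```bash
python3 - <<'E'
from h import *
np.set_printoptions(precision=4,suppress=True,linewidth=160)
s,im,d=wload('w4')
uu,vv=np.meshgrid(np.arange(145,240),np.arange(95,212)); P=np.c_[uu.ravel(),vv.ravel()]
X=withdepth('wrist',P,d,s); yaw=-.111
O=np.array([0.510,0.217]); c,sn=np.cos(yaw),np.sin(yaw)
D=X[:,:2]-O; a=D@[c,sn]; b=D@[-sn,c]
for lo,hi in [(-45,-20),(-20,0),(0,30),(30,60),(60,90)]:
    m=(a>lo/1e3)&(a<hi/1e3); print(lo,hi)
    print([(k,round(float(np.median(X[m&(b>k/1e3)&(b<=(k+2)/1e3),2]))*1e3,1)) for k in range(-46,46,2) if (m&(b>k/1e3)&(b<=(k+2)/1e3)).any()])
m=(abs(b)<.015)&(X[:,2]>.008); print('front end floor a',np.percentile(a[m],[0,1]))
E
```

```text
-45 -20
[(-46, 0.8), (-44, 6.3), (-42, 12.3), (-40, 12.8), (-38, 12.5), (-36, 12.8), (-34, 17.8), (-32, 23.8), (-30, 22.8), (-28, 20.5), (-26, 18.8), (-24, 13.1), (-22, 12.5), (-20, 12.5), (-18, 13.0), (-16, 12.7), (-14, 12.7), (-12, 13.0), (-10, 12.9), (-8, 12.5), (-6, 12.5), (-4, 12.5), (-2, 12.6), (0, 12.7), (2, 12.6), (4, 12.4), (6, 12.7), (8, 12.8), (10, 12.8), (12, 12.5), (14, 12.6), (16, 12.9), (18, 12.5), (20, 12.8), (22, 12.9), (24, 17.6), (26, 20.6), (28, 22.5), (30, 23.5), (32, 22.7), (36, 13.0), (38, 12.6), (40, 12.5), (42, 11.4)]
-20 0
[(-46, 0.5), (-44, 6.2), (-42, 12.4), (-40, 12.9), (-38, 12.4), (-36, 12.7), (-34, 17.9), (-32, 23.5), (-30, 22.6), (-28, 20.2), (-26, 18.7), (-24, 12.5), (-22, 12.7), (-20, 12.2), (-18, 12.7), (-16, 12.5), (-14, 12.5), (-12, 12.4), (-10, 12.5), (-8, 13.0), (-6, 12.3), (-4, 12.7), (-2, 12.5), (0, 12.7), (2, 12.8), (4, 12.5), (6, 12.8), (8, 12.9), (10, 12.7), (12, 12.2), (14, 12.5), (16, 12.7), (18, 12.5), (20, 12.9), (22, 12.5), (24, 17.5), (26, 20.4), (28, 21.7), (30, 23.2), (32, 22.7), (36, 12.7), (38, 12.4), (40, 12.2), (42, 11.6)]
0 30
[... 994 characters left out ...]
26, 20.4), (28, 22.5), (30, 23.4), (32, 22.3), (34, 14.7), (36, 12.9), (38, 12.5), (40, 12.5), (42, 11.2), (44, 3.3)]
60 90
[(-46, 0.7), (-44, 9.6), (-42, 12.8), (-40, 12.6), (-38, 12.6), (-36, 13.3), (-34, 21.9), (-32, 23.6), (-30, 21.7), (-28, 20.2), (-26, 18.8), (-24, 13.1), (-22, 12.7), (-20, 12.7), (-18, 12.9), (-16, 12.8), (-14, 12.7), (-12, 12.6), (-10, 12.6), (-8, 12.4), (-6, 12.7), (-4, 12.8), (-2, 12.8), (0, 12.5), (2, 12.2), (4, 12.6), (6, 12.8), (8, 12.6), (10, 12.6), (12, 12.6), (14, 12.7), (16, 12.6), (18, 12.6), (20, 12.7), (22, 13.0), (24, 17.4), (26, 20.0), (28, 21.9), (30, 23.4), (32, 22.4), (36, 13.4), (38, 12.7), (40, 12.3), (42, 12.2)]
front end floor a [-0.0462 -0.0445]
```

The depth profile centres the guide floor exactly on my assumed centre line: width 48.6 mm, floor z about 0.0125, yaw -0.111. guide_front is therefore at (0.5696, 0.2104). The second key from the left is the latched one (z about 0.056). Moving over the guide.

Call:
step_arm(plan=[{"xyz": [0.025,0.035,0],"spin": 0.006,"grip": 0.2},{"xyz": [0.055,0.08,0],"spin": 0.006,"grip": 0.2},{"xyz": [0.079,0.1144,-0.02],"spin": 0.006,"grip": 0.2},{"xyz": [0.079,0.1144,-0.07],"spin": 0.006,"grip": 0.2},{"xyz": [0.079,0.1144,-0.11],"spin": 0.006,"grip": 0.2}])

```text
clock: 6.02
eef_pos: [0.5662, 0.2115, 0.1095]
tool_rot: [0.0, 0.998, -0.055, -0.001]
contact_force: [-0.6, 0.1, -2.1]
gripper_width: 0.0237
```

Call:
step_arm(plan=[{"xyz": [0,0,-0.01],"spin": 0,"grip": 0.2},{"xyz": [0,0,-0.02],"spin": 0,"grip": 0.2},{"xyz": [0,0,-0.02],"spin": 0,"grip": 0.2},{"xyz": [0,0,-0.02],"spin": 0,"grip": 0.2},{"xyz": [0,0,-0.02],"spin": 0,"grip": 0.2}])

```text
clock: 6.65
eef_pos: [0.5669, 0.2117, 0.0927]
tool_rot: [-0.0, 0.998, -0.055, 0.001]
contact_force: [0.1, -0.6, -2.7]
gripper_width: 0.024
```

```bash
python3 - <<'E'
from h import *
s,im,d=wsnap('w5'); print(s['clock'],s['eef_pos'],s['tool_rot'],s['gripper_width'],s['contact_force'])
im,d=robot.grab_frame('side'); crop('s5',im,180,165,310,290,4.8)
E
```

```text
6.65 [0.56692805 0.21165603 0.09269526] [-2.89817746e-04  9.98479635e-01 -5.51106114e-02  1.07453015e-03] 0.024028136200850272 [ 0.0792966  -0.62701889 -2.69443391]
```

View pics/w5.png

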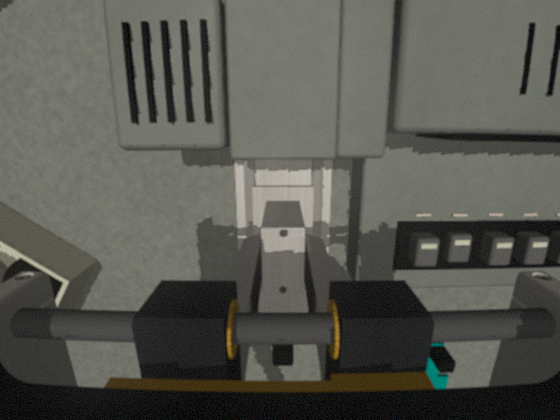

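View pics/s5.png

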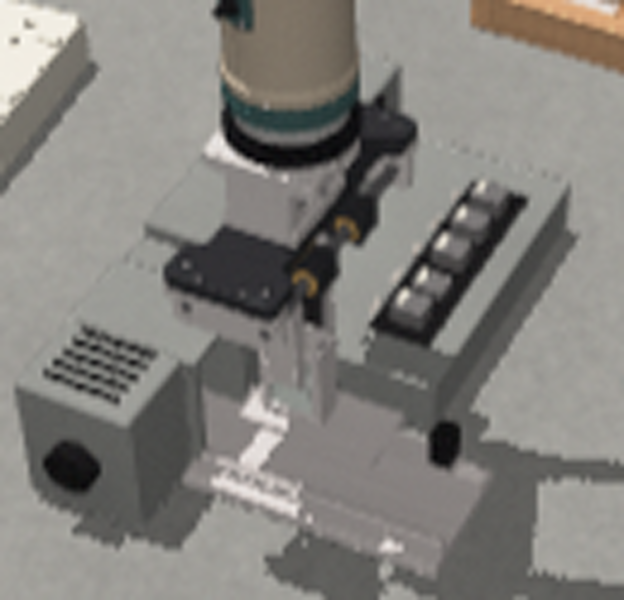

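Alignment looks good: the plate front (252–314) is centred between the rails (245–323). Lowering.

Call:
step_arm(plan=[{"xyz": [0,-0.001,-0.012],"spin": 0,"grip": 0.2},{"xyz": [0,-0.001,-0.024],"spin": 0,"grip": 0.2},{"xyz": [0,-0.001,-0.034],"spin": 0,"grip": 0.2},{"xyz": [0,-0.001,-0.039],"spin": 0,"grip": 0.2},{"xyz": [0,-0.001,-0.041],"spin": 0,"grip": 0.2}])

```text
clock: 7.38
eef_pos: [0.5657, 0.2104, 0.0502]
tool_rot: [0.0, 0.998, -0.055, -0.001]
contact_force: [-3.5, -0.6, 5.1]
gripper_width: 0.0238
```

Call:
step_arm(plan=[{"xyz": [0,0,-0.001],"spin": 0,"grip": 0.2},{"xyz": [0,0,-0.001],"spin": 0,"grip": 0.2},{"xyz": [0,0,-0.001],"spin": 0,"grip": 0.2},{"xyz": [0,0,-0.001],"spin": 0,"grip": 0.2},{"xyz": [0,0,-0.001],"spin": 0,"grip": 0.2}])

```text
clock: 8.0
eef_pos: [0.5658, 0.2105, 0.0502]
tool_rot: [0.0, 0.998, -0.055, -0.0]
contact_force: [-4.5, 0.6, 5.9]
gripper_width: 0.024
```

```bash
python3 - <<'E'
from h import *
s,im,d=wsnap('w6'); print(s['clock'],s['eef_pos'],s['tool_rot'],s['gripper_width'],s['contact_force'],s['wrist_torque'])
im,d=robot.grab_frame('side'); crop('s6',im,180,165,310,290,4.8)
E
```

```text
8.0 [0.56584642 0.21049479 0.05020724] [ 4.73635509e-05  9.98480959e-01 -5.50976836e-02 -1.33907508e-04] 0.02399999914743514 [-4.45816927  0.61038203  5.88749489] [-0.24547661  0.73051288 -0.0589888 ]
```

View pics/w6.png

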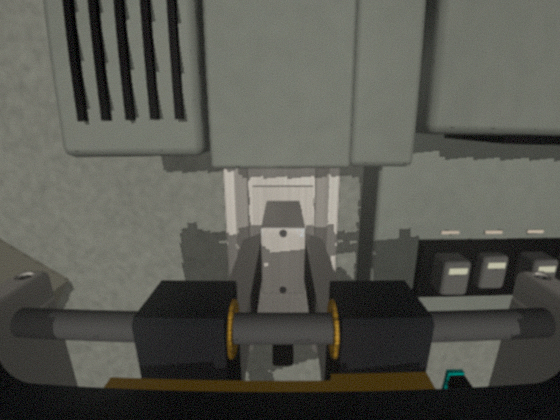

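View pics/s6.png

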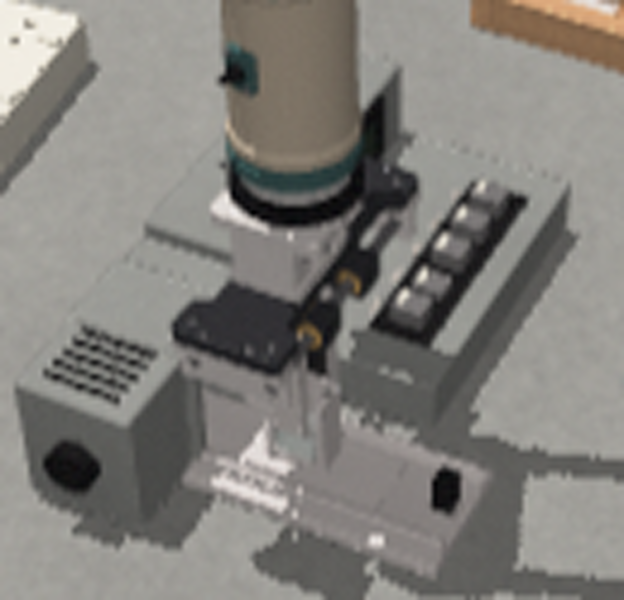

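The carrier is seated: TCP z = 0.0502 as predicted, with an upward force of 6 N. Releasing, then moving back with the fingers straddling it, towards the tab.

Call:
step_arm(plan=[{"xyz": [0,0,0.001],"spin": 0,"grip": 0.3},{"xyz": [0,0,0.001],"spin": 0,"grip": 0.45},{"xyz": [0,0,0.001],"spin": 0,"grip": 0.45},{"xyz": [0,0,0.005],"spin": 0,"grip": 0.45},{"xyz": [0,0,0.01],"spin": 0,"grip": 0.45}])

```text
clock: 8.72
eef_pos: [0.5663, 0.2105, 0.0597]
tool_rot: [0.0, 0.998, -0.055, -0.0]
contact_force: [-0.6, -0.1, -0.8]
gripper_width: 0.0421
```

Call:
step_arm(plan=[{"xyz": [-0.025,0.0028,0],"spin": 0,"grip": 0.45},{"xyz": [-0.06,0.0067,0],"spin": 0,"grip": 0.45},{"xyz": [-0.0929,0.0104,0],"spin": 0,"grip": 0.45},{"xyz": [-0.0929,0.0104,0],"spin": 0,"grip": 0.45},{"xyz": [-0.0929,0.0104,0],"spin": 0,"grip": 0.45}])

```text
clock: 9.35
eef_pos: [0.475, 0.2212, 0.0602]
tool_rot: [-0.0, 0.998, -0.055, 0.001]
contact_force: [0.6, -0.5, -0.2]
gripper_width: 0.0423
```

```bash
python3 - <<'E'
from h import *
s,im,d=wsnap('w7'); print(s['clock'],s['eef_pos'],s['tool_rot'],s['gripper_width'],s['contact_force'],s['wrist_torque'])
im,d=robot.grab_frame('side'); crop('s7',im,180,165,310,290,4.8)
E
```

```text
9.35 [0.47495738 0.22121118 0.06016438] [-3.36334935e-04  9.98486209e-01 -5.49850610e-02  1.34892999e-03] 0.04229852929320175 [ 0.59330461 -0.45022552 -0.22124562] [ 0.03214502  0.01612024 -0.02661776]
```

View pics/w7.png

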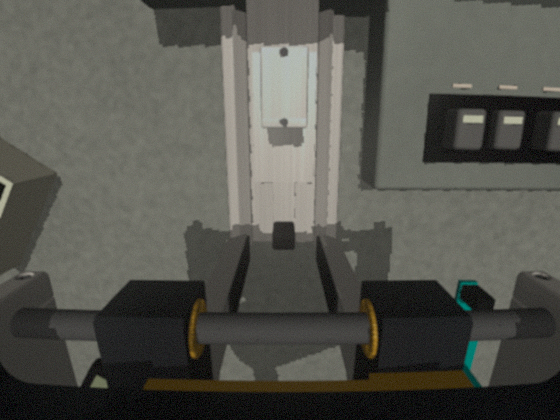

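View pics/s7.png

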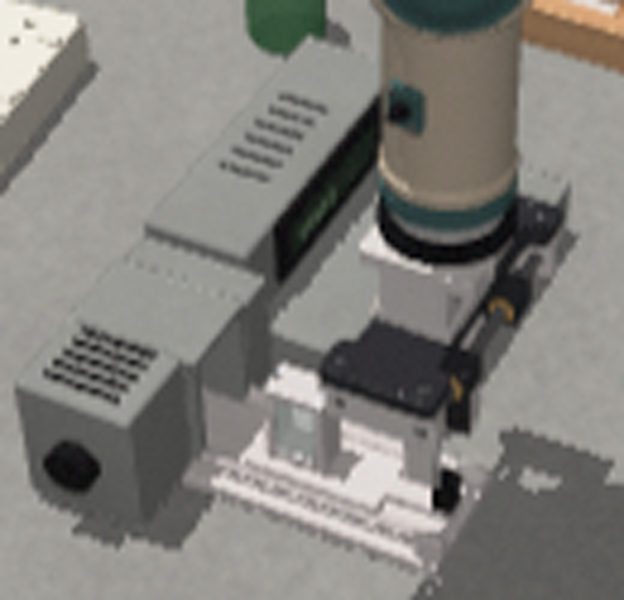

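The carrier lies flat in the guide with its tab at (283,235), between the fingers. Measuring the tab and block positions.

```bash
python3 - <<'E'
from h import *
np.set_printoptions(precision=4,suppress=True)
s,im,d=wload('w7')
def blk(u0,u1,v0,v1,z0,z1):
    uu,vv=np.meshgrid(np.arange(u0,u1),np.arange(v0,v1)); P=np.c_[uu.ravel(),vv.ravel()]
    X=withdepth('wrist',P,d,s); Q=X[(X[:,2]>z0)&(X[:,2]<z1)]; print(len(Q),np.median(Q[:,2])); print(cv2.minAreaRect((Q[:,:2]*1000).astype(np.float32)))
blk(265,302,215,252,.038,.05); blk(255,315,35,135,.073,.085)
O=np.array([0.510,0.217]);yaw=-.111
c,sn=np.cos(yaw),np.sin(yaw); D=s['eef_pos'][:2]-O; print('tcp meter', D@[c,sn]-.115, D@[-sn,c]+.110)
E
```

```text
462 0.04339392733844176
((472.2547607421875, 220.66978454589844), (15.519426345825195, 14.115586280822754), 83.61994171142578)
3865 0.07770483426177477
((568.3175659179688, 209.75421142578125), (24.322710037231445, 39.77579116821289), 83.24862670898438)
tcp meter -0.15029344525987065 0.11030351562209399
```

Call:
step_arm(plan=[{"xyz": [-0.0027,-0.0005,0],"spin": 0,"grip": 0.32},{"xyz": [-0.0027,-0.0005,-0.005],"spin": 0,"grip": 0.32},{"xyz": [-0.0027,-0.0005,-0.015],"spin": 0,"grip": 0.32},{"xyz": [-0.0027,-0.0005,-0.026],"spin": 0,"grip": 0.32},{"xyz": [-0.0027,-0.0005,-0.035],"spin": 0,"grip": 0.32}])

```text
clock: 10.07
eef_pos: [0.4702, 0.2203, 0.0233]
tool_rot: [0.0, 0.998, -0.055, -0.001]
contact_force: [-0.6, -1.0, -0.2]
gripper_width: 0.0301
```

Call:
step_arm(plan=[{"xyz": [0,0,0],"spin": 0,"grip": 0.32},{"xyz": [0,0,0],"spin": 0,"grip": 0.1},{"xyz": [0,0,0],"spin": 0,"grip": 0.1},{"xyz": [0,0,0],"spin": 0,"grip": 0.1},{"xyz": [0,0,0],"spin": 0,"grip": 0.1}], squeeze=15)

```text
clock: 10.7
eef_pos: [0.4709, 0.2206, 0.0248]
tool_rot: [-0.0, 0.998, -0.055, 0.0]
contact_force: [0.4, 1.1, 0.6]
gripper_width: 0.016
```

Tab gripped at 16.0 mm. Sliding it in along the guide.

Call:
step_arm(plan=[{"xyz": [0.01,-0.0011,0],"spin": 0,"grip": 0.1},{"xyz": [0.025,-0.0028,0],"spin": 0,"grip": 0.1},{"xyz": [0.04,-0.0044,0],"spin": 0,"grip": 0.1},{"xyz": [0.055,-0.0061,0],"spin": 0,"grip": 0.1},{"xyz": [0.07,-0.0078,0],"spin": 0,"grip": 0.1}])

```text
clock: 11.32
eef_pos: [0.5381, 0.2125, 0.0247]
tool_rot: [0.0, 0.998, -0.055, -0.003]
contact_force: [-6.3, -0.2, 6.3]
gripper_width: 0.0162
```

Call:
step_arm(plan=[{"xyz": [0.005,-0.0006,0],"spin": 0,"grip": 0.1},{"xyz": [0.01,-0.0011,0],"spin": 0,"grip": 0.1},{"xyz": [0.015,-0.0017,0],"spin": 0,"grip": 0.1},{"xyz": [0.02,-0.0022,0],"spin": 0,"grip": 0.1},{"xyz": [0.025,-0.0028,0],"spin": 0,"grip": 0.1}])

```text
clock: 11.95
eef_pos: [0.5628, 0.2099, 0.0247]
tool_rot: [0.0, 0.998, -0.055, -0.003]
contact_force: [-6.3, -0.1, 6.8]
gripper_width: 0.0161
```

Call:
step_arm(plan=[{"xyz": [0.0015,-0.0002,0],"spin": 0,"grip": 0.1},{"xyz": [0.003,-0.0003,0],"spin": 0,"grip": 0.1},{"xyz": [0.0045,-0.0005,0],"spin": 0,"grip": 0.1},{"xyz": [0.006,-0.0007,0],"spin": 0,"grip": 0.1},{"xyz": [0.0075,-0.0008,0],"spin": 0,"grip": 0.1}])

```text
clock: 12.58
eef_pos: [0.5701, 0.209, 0.0247]
tool_rot: [0.0, 0.998, -0.055, -0.003]
contact_force: [-9.3, 0.1, 8.5]
gripper_width: 0.0162
```

Call:
step_arm(plan=[{"xyz": [0.0005,-0.0001,0],"spin": 0,"grip": 0.1},{"xyz": [0.001,-0.0001,0],"spin": 0,"grip": 0.1},{"xyz": [0.0015,-0.0002,0],"spin": 0,"grip": 0.1},{"xyz": [0.002,-0.0002,0],"spin": 0,"grip": 0.1},{"xyz": [0.0025,-0.0003,0],"spin": 0,"grip": 0.1}])

```text
clock: 13.2
eef_pos: [0.5702, 0.209, 0.0247]
tool_rot: [0.0, 0.998, -0.055, -0.005]
contact_force: [-11.2, 1.6, 9.1]
gripper_width: 0.0157
```

It stopped at x = 0.5702 with the force rising, after 99.9 mm of travel. That computes to tab x ≈ -0.053, home being -0.052. Releasing and checking with the camera.

Call:
step_arm(plan=[{"xyz": [0,0,0],"spin": 0,"grip": 0.1},{"xyz": [0,0,0],"spin": 0,"grip": 0.33},{"xyz": [0,0,0],"spin": 0,"grip": 0.33},{"xyz": [-0.002,0,0.012],"spin": 0,"grip": 0.33},{"xyz": [-0.01,0.001,0.045],"spin": 0,"grip": 0.33}])

```text
clock: 13.82
eef_pos: [0.565, 0.2092, 0.0689]
tool_rot: [0.001, 0.998, -0.055, -0.001]
contact_force: [0.0, 0.4, 0.2]
gripper_width: 0.031
```

Call:
step_arm(plan=[{"xyz": [-0.03,0.003,0.03],"spin": 0,"grip": 0.33},{"xyz": [-0.04,-0.02,0.08],"spin": 0,"grip": 0.2},{"xyz": [-0.04,-0.06,0.1],"spin": 0,"grip": 0},{"xyz": [-0.04,-0.08,0.1],"spin": 0,"grip": 0},{"xyz": [-0.04,-0.08,0.1],"spin": 0,"grip": 0}])

```text
clock: 14.45
eef_pos: [0.5252, 0.1288, 0.1689]
tool_rot: [-0.0, 0.998, -0.056, -0.001]
contact_force: [0.1, -0.4, -0.3]
gripper_width: 0.0003
```

```bash
python3 - <<'E'
from h import *
s,im,d=wsnap('w8'); print(s['clock'],s['eef_pos'],s['tool_rot'],s['gripper_width'],s['contact_force'],s['wrist_torque'])
E
```

```text
14.45 [0.52519772 0.12882219 0.16887139] [-1.01079288e-04  9.98411614e-01 -5.63374661e-02 -5.73104096e-04] 0.00034634502834939924 [ 0.14658762 -0.357114   -0.27582138] [-0.01298966 -0.01121134 -0.01272071]
```

View pics/w8.png

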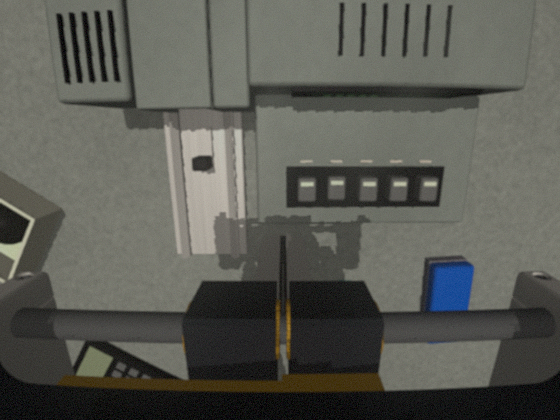

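The tab sits at (203,163) with the block inside the hood, and the keys are at (307–429, 188). Measuring the tab and the end key.

```bash
python3 - <<'E'
from h import *
np.set_printoptions(precision=4,suppress=True)
s,im,d=wload('w8')
crop('w8k',im,280,150,450,230,4.7)
O=np.array([0.510,0.217]);yaw=-.111; c,sn=np.cos(yaw),np.sin(yaw)
def met(p): D=np.array(p)-O; return D@[c,sn]-.115, D@[-sn,c]+.110
def blk(u0,u1,v0,v1,z0,z1):
    uu,vv=np.meshgrid(np.arange(u0,u1),np.arange(v0,v1)); P=np.c_[uu.ravel(),vv.ravel()]
    X=withdepth('wrist',P,d,s); Q=X[(X[:,2]>z0)&(X[:,2]<z1)]; r=cv2.minAreaRect((Q[:,:2]*1000).astype(np.float32)); print(len(Q),np.median(Q[:,2]),r,met(np.array(r[0])/1e3))
blk(188,218,150,175,.038,.05)
for u in (307,337,368,399,429): blk(u-13,u+13,172,206,.0515,.075)
E
```

```text
215 0.043157024057087885 ((571.266357421875, 208.11245727539062), (15.179383277893066, 13.387627601623535), 82.55030822753906) (np.float64(-0.05312619392754988), np.float64(0.1079537621019216))
481 0.0624581349414297 ((536.5936889648438, 103.60978698730469), (18.052682876586914, 24.192359924316406), 82.71475219726562) (np.float64(-0.07600948974511393), np.float64(0.000253451945462585))
434 0.05564370717497876 ((533.3731079101562, 73.69544219970703), (18.028600692749023, 23.757963180541992), 84.14262390136719) (np.float64(-0.07589657293303997), np.float64(-0.029833545515145457))
506 0.06236504796645956 ((530.6622924804688, 43.63484191894531), (18.77926254272461, 23.81807518005371), 85.7214584350586) (np.float64(-0.07526082664099087), np.float64(-0.060009430525956794))
529 0.06237462625216754 ((527.4525146484375, 14.265331268310547), (18.658506393432617, 23.599321365356445), 84.41803741455078) (np.float64(-0.07519752556821932), np.float64(-0.08955375015872095))
527 0.06231011418144227 ((524.2837524414062, -15.487022399902344), (19.111440658569336, 23.82623291015625), 84.29383850097656) (np.float64(-0.07505105292384458), np.float64(-0.11947401333416081))
```

View pics/w8k.png

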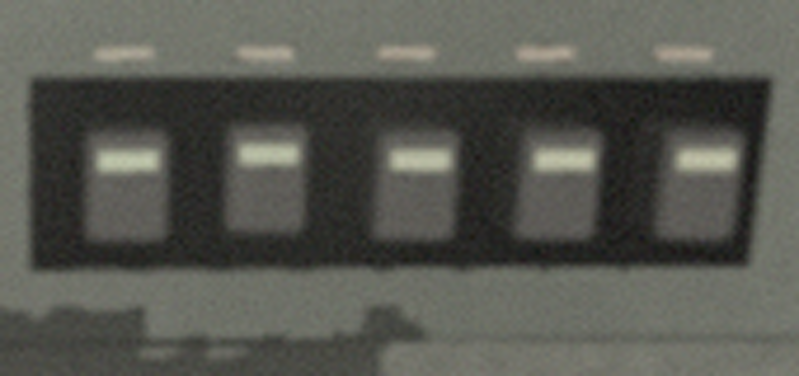

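Tab at meter x = -0.0531 (home -0.052). The key row lands on x = -75 mm, y = 0 to -120 mm, which confirms the meter frame. The end key is at (0.5243, -0.0155, 0.062). Moving above it with the fingers shut.

Call:
step_arm(plan=[{"xyz": [0,-0.04,0],"spin": 0,"grip": 0},{"xyz": [-0.001,-0.09,0],"spin": 0,"grip": 0},{"xyz": [-0.001,-0.13,0],"spin": 0,"grip": 0},{"xyz": [-0.001,-0.1443,-0.02],"spin": 0,"grip": 0},{"xyz": [-0.001,-0.1443,-0.06],"spin": 0,"grip": 0}])

```text
clock: 15.12
eef_pos: [0.5261, -0.0149, 0.1088]
tool_rot: [-0.0, 0.998, -0.056, 0.001]
contact_force: [0.3, 0.3, -0.2]
gripper_width: 0.0009
```

Call:
step_arm(plan=[{"xyz": [0,0,-0.02],"spin": 0,"grip": 0},{"xyz": [0,0,-0.025],"spin": 0,"grip": 0},{"xyz": [0,0,-0.025],"spin": 0,"grip": 0},{"xyz": [0,0,-0.025],"spin": 0,"grip": 0},{"xyz": [0,0,-0.025],"spin": 0,"grip": 0}])

```text
clock: 15.75
eef_pos: [0.5253, -0.0145, 0.0853]
tool_rot: [0.0, 0.998, -0.055, 0.001]
contact_force: [-0.1, 0.5, 1.1]
gripper_width: 0.0007
```

```bash
python3 - <<'E'
from h import *
s,im,d=wsnap('w9'); print(s['clock'],s['eef_pos'],s['tool_rot'],s['gripper_width'],s['contact_force'],s['wrist_torque'])
im,d=robot.grab_frame('side'); crop('s9',im,180,165,310,290,4.8)
E
```

```text
15.75 [ 0.52525926 -0.01450917  0.08532098] [ 1.03649226e-04  9.98486662e-01 -5.49876313e-02  8.58094623e-04] 0.0006576150789057418 [-0.11181762  0.50468879  1.13445717] [ 0.0182401   0.04945158 -0.08389339]
```

View pics/w9.png

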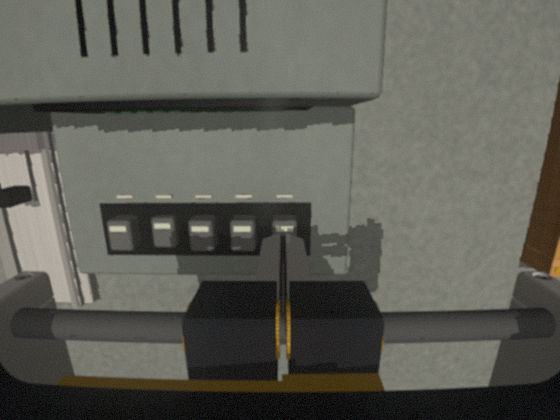

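View pics/s9.png

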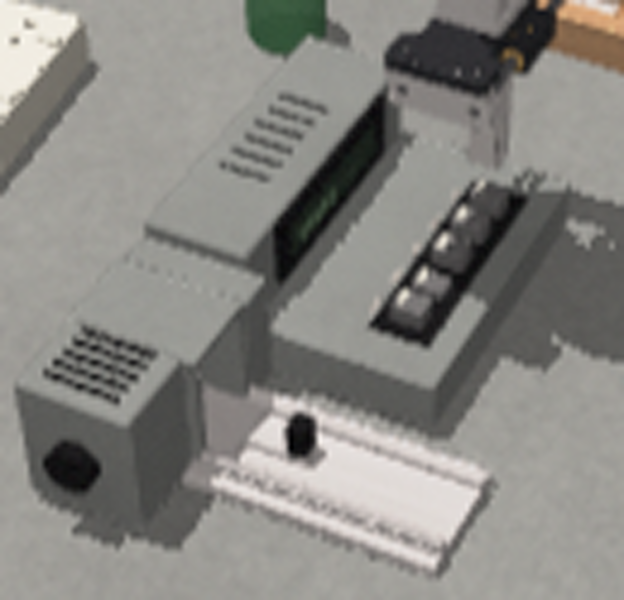

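Above the end key. Pressing down in small steps, to about 10.5 mm of travel.

Call:
step_arm(plan=[{"xyz": [-0.001,-0.001,-0.01],"spin": 0,"grip": 0},{"xyz": [-0.001,-0.001,-0.02],"spin": 0,"grip": 0},{"xyz": [-0.001,-0.001,-0.025],"spin": 0,"grip": 0},{"xyz": [-0.001,-0.001,-0.029],"spin": 0,"grip": 0},{"xyz": [-0.001,-0.001,-0.032],"spin": 0,"grip": 0}])

```text
clock: 16.48
eef_pos: [0.523, -0.0156, 0.0521]
tool_rot: [0.0, 0.998, -0.055, -0.001]
contact_force: [-1.8, 0.3, 0.8]
gripper_width: 0.0008
```

Call:
step_arm(plan=[{"xyz": [0,0,-0.001],"spin": 0,"grip": 0},{"xyz": [0,0,-0.002],"spin": 0,"grip": 0},{"xyz": [0,0,-0.002],"spin": 0,"grip": 0},{"xyz": [0,0,-0.002],"spin": 0,"grip": 0},{"xyz": [0,0,-0.002],"spin": 0,"grip": 0}])

```text
clock: 17.1
eef_pos: [0.5231, -0.0156, 0.0512]
tool_rot: [0.0, 0.998, -0.055, -0.0]
contact_force: [-3.1, 0.2, 6.2]
gripper_width: 0.0004
```

At z = 0.0512 the force is 6 N, so the key is on its hard stop. Withdrawing and checking.

Call:
step_arm(plan=[{"xyz": [0,0,0.01],"spin": 0,"grip": 0},{"xyz": [0,0,0.04],"spin": 0,"grip": 0},{"xyz": [0,0.03,0.09],"spin": 0,"grip": 0},{"xyz": [0,0.09,0.12],"spin": 0,"grip": 0},{"xyz": [-0.01,0.14,0.12],"spin": 0,"grip": 0}])

```text
clock: 17.73
eef_pos: [0.5167, 0.1261, 0.174]
tool_rot: [-0.001, 0.998, -0.056, 0.004]
contact_force: [1.4, 0.5, 0.0]
gripper_width: 0.0006
```

Call:
step_arm(plan=[{"xyz": [0,0,0],"spin": 0,"grip": 0},{"xyz": [0,0,0],"spin": 0,"grip": 0},{"xyz": [0,0,0],"spin": 0,"grip": 0},{"xyz": [0,0,0],"spin": 0,"grip": 0},{"xyz": [0,0,0],"spin": 0,"grip": 0}])

```text
clock: 18.35
eef_pos: [0.5138, 0.1236, 0.1703]
tool_rot: [0.0, 0.998, -0.056, -0.0]
contact_force: [-0.3, -0.2, 0.0]
gripper_width: 0.0004
```

```bash
python3 - <<'E'
from h import *
s,im,d=wsnap('w10'); print(s['clock'],s['eef_pos'],s['tool_rot'])
E
```

```text
18.35 [0.51376559 0.12359451 0.1703066 ] [ 9.10583839e-05  9.98442285e-01 -5.57939536e-02 -1.71059386e-04]
```

View pics/w10.png

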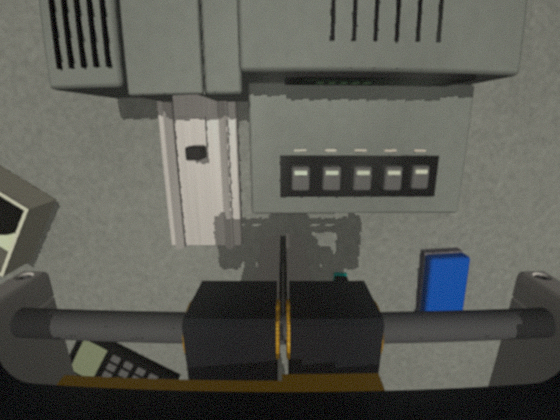

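```bash
python3 - <<'E'
from h import *
np.set_printoptions(precision=4,suppress=True)
s,im,d=wload('w10')
O=np.array([0.510,0.217]);yaw=-.111; c,sn=np.cos(yaw),np.sin(yaw)
def met(p): D=np.array(p)-O; return D@[c,sn]-.115, D@[-sn,c]+.110
def blk(u0,u1,v0,v1,z0,z1):
    uu,vv=np.meshgrid(np.arange(u0,u1),np.arange(v0,v1)); P=np.c_[uu.ravel(),vv.ravel()]
    X=withdepth('wrist',P,d,s); Q=X[(X[:,2]>z0)&(X[:,2]<z1)]; r=cv2.minAreaRect((Q[:,:2]*1000).astype(np.float32)); print(len(Q),round(float(np.median(Q[:,2])),4),r[1],met(np.array(r[0])/1e3))
blk(182,210,140,166,.038,.05)
for u in (300,331,362,393,421): blk(u-12,u+12,162,195,.0515,.075)
E
```

```text
218 0.0432 (16.7794132232666, 13.11573314666748) (np.float64(-0.0529887280704463), np.float64(0.10769017618099476))
480 0.0625 (17.639060974121094, 24.041133880615234) (np.float64(-0.07601906635216785), np.float64(9.748535470813224e-05))
499 0.0624 (18.06371307373047, 24.391746520996094) (np.float64(-0.07605370582696143), np.float64(-0.029850283914019768))
502 0.0624 (18.526729583740234, 23.147802352905273) (np.float64(-0.07517987741236194), np.float64(-0.06008497775757278))
513 0.0624 (18.540525436401367, 23.471092224121094) (np.float64(-0.07510006162353262), np.float64(-0.08929148767264368))
423 0.0557 (17.622386932373047, 23.457487106323242) (np.float64(-0.07565380093649593), np.float64(-0.11961581334329145))
```

The end key is latched (6.8 mm down), the other four are up, and the tab is at -0.053. One last overview of the bystanders before handing in.

```bash
python3 - <<'E'
from h import *
im,d=robot.grab_frame('scene'); save('s11',im)
E
```

```text
(no output)
```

View pics/s11.png

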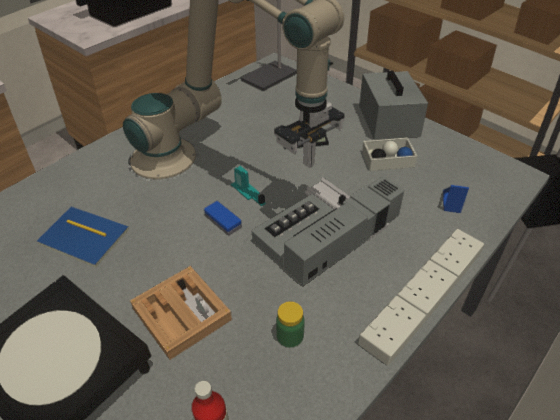

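The lens carrier is still in its place at (195,300). The jar (290,325), eraser (222,216) and ball tray (390,152) haven't moved. The arm hides the calculator here, but it was never approached.

```bash
python3 - <<'E'
from h import *
print(robot.job_done()); print(robot.read_state()['clock'])
E
```

```text
the job is handed in; nothing more can be done
None
the job is handed in; nothing more can be done
```

The job is done and handed in, at about 18.5 s. The thick specimen's carrier is in the meter's guide with its tab towards you, pushed home against the stop. The right-hand range key is latched down.

- **Carrier:** I lifted it by its block, laid it on the guide, then gripped the tab and slid it about 100 mm until it stopped, with about 11 N against it. The last view put the tab at meter x ≈ -0.053 m and y ≈ 0.108 m (home is x = -0.052), at the height for lying flat. I could not see the block inside the hood. Taken from the tab, it is at x ≈ 0.044 m, about 1 mm short of nominal, which is within my measuring error.
- **Keys:** The end key went to its hard stop and stayed latched, 6.7–6.8 mm down. The key that had been down, second from the left, popped up. All four other keys read fully up.
- **Bench:** In the last picture, judged by eye, the lens carrier, jar, eraser and ball tray are where they started. The arm hid the calculator in that view, but I never moved near it.

The only disagreement between checks was that the two fixed cameras differed by about 5 mm early on. I used the wrist camera for all final positions because its measurements matched the given sizes.

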